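# Thread a dip probe through the two guides of its stand

### The job

Open the dust cover of the probe stand: twist its latch knob clockwise to the stop and let it spring back. Then take the steel dip probe by its black head out of its holder and thread it straight down through the upper guide and on through the lower guide, into the beaker. Finish still holding it there in the gripper, upright and still, with the underside of its head about 2 cm above the upper guide so that I can fit its clamp; it must not rest on anything or be forced sideways, and the beaker and the flask stay where they are.

Things in the scene. Friction and masses are not known exactly. Their poses are not given: they have to be found in the camera images.
- stand: Probe stand, fixed: grey base plate 150x124x6 mm, column at the back (x = +0.078 m), two aluminium arms one above the other, each with a brass guide bush (bore 14 mm, mouth flared to 24 mm) on one vertical axis. Origin on the counter under that axis, z up. On the upper arm (top 154 mm high): latch knob at y = +0.072, pivot of the dust cover at y = -0.042. Highest point: knob, 190 mm.
- upper_guide (a point): Centre of the mouth of the upper guide, 162 mm above the counter; axes as the stand's. The upper guide runs from here 22 mm down (to height 140 mm).
- lower_guide (a point): Centre of the lower END (exit) of the lower guide, 80 mm above the counter, straight under the upper guide; axes as the stand's. The lower guide's mouth is 20 mm higher (height 100 mm). The beaker stands below it, its rim 4 mm lower.
- latch_knob (a joint): Spring-return latch knob on the upper arm, axis vertical. 0 = at rest (bar along the stand's y); grows clockwise seen from above, to its stop at 1.2 rad. A spring (0.06 N m at rest, 0.15 at the stop) brings it back to 0 once let go. Past about 0.8 rad its steel tongue lets go of the dust cover.
- knob_grip (a point): Point to grip the knob: on its axis, 185 mm above the counter, in the upper half of the black bar, which is 12 mm thick, 44 mm long and spans heights 171 to 190 mm. x axis of this frame: across the bar (close the fingers along it); y axis: along the bar. The frame turns with the knob.
- dust_cover (a joint): Steel dust cover, a flat disc on an arm, top face 167.5 mm above the counter, that swings level about its pivot on the -y side of the upper guide. 0 = over the guide, held by the knob's tongue; once freed it swings by its own weak spring towards the front (-x) to 1.7 rad in about a second and stays there, the guide open.
- probe: Steel dip probe, loose, about 90 g, standing upright in its holder: shaft 12 mm in diameter with a rounded tip, black round head 24 mm in diameter from 127 to 173 mm above the tip. Origin at the tip, z along the shaft towards the head.
- probe_tip (a point): Tip (lowest point) of the probe.
- probe_grip (a point): Middle of the probe's head, on its axis, 150 mm above the tip: where to grip it.
- probe_shoulder (a point): Underside of the probe's head, on its axis, 127 mm above the tip.
- holder: Probe holder, fixed to the counter: grey foot 68 mm in diameter with a white upright tube, bore 14 mm, 86 mm high in all; the probe's tip rests on its floor, 14 mm above the counter, so the tip has to rise 75 mm to come out. Origin on the counter under the tube. It stands on the left or on the right side of the work, the flask on the other.
- beaker: Small glass beaker, loose, 60 mm wide and 70 mm high, standing on the stand's base under the guides. Origin at the centre of its underside. Not to be moved.
- flask: Conical glass flask, loose, 72 mm wide and 115 mm high. Origin at the centre of its underside. Not to be moved.

How it is judged:
On the way, in this order (a step that is already met when the one before it is completed fails the run):
1. the latch knob is twisted to its stop (value of joint latch_knob above 1.12 rad), for 0.1 s.
2. the knob is let go and back at rest, the dust cover has swung open (value of joint latch_knob below 0.08 rad and contact force between the fingers and stand below 0.1 N and value of joint dust_cover above 1.5 rad), for 0.2 s.
3. the probe's tip is inside the upper guide (z of probe_tip in the frame of upper_guide below -0.014 m and horizontal distance between probe_tip and upper_guide below 0.004 m), for 0.1 s.
At the end, for the whole second after the job is handed in: The gripper holds the probe (over 1 N), upright within 0.06 rad and still; tip 10 mm or more below the lower guide, tip and head within 5 mm of the axis, head's underside 8 to 33 mm above the upper guide; beaker not touched, under 8 N on the stand; knob at rest, cover open (z of probe_tip in the frame of lower_guide below -0.01 m and horizontal distance between probe_tip and lower_guide below 0.005 m and z of probe_shoulder in the frame of upper_guide between 0.008 and 0.033 m and horizontal distance between probe_shoulder and upper_guide below 0.005 m and angle between probe's own z axis and vertical below 0.06 rad and contact force between the fingers and probe above 1 N and contact force between probe and stand below 8 N and contact force between probe and beaker below 0.1 N and linear speed of probe below 0.02 m/s and value of joint latch_knob below 0.08 rad and value of joint dust_cover above 1.5 rad); the arm keeps its last pose, push and grip.
It fails at once if the beaker or the flask is moved by more than 15 mm (distance of any of beaker, flask from where it was at the start of the episode above 0.015 m).
It fails at once if the beaker or the flask is tipped (angle between any of beaker, flask's own z axis and vertical above 0.3 rad).
It fails at once if the probe is forced against the stand with more than 25 N (contact force between probe and stand above 25 N).
It also fails if it takes over 61 s, if anything falls off the work surface, if the arm or the gripper's body presses on something with over 40 N, if the wrist force passes 120 N, or if a joint passes its speed limit or range.

### The arm

A 6-joint arm with a two-finger parallel gripper is mounted at the origin on a cart in front of the work surface, level with it; the furniture and walls round the work are solid. World frame = base frame: x ahead of the robot, y to its left, z up, the work surface at z = 0. Lengths are in m, angles in rad, forces in N, time in s.
With the tool pointing down it reaches from about 0.3 to 0.875 m from the base axis. Payload 4.2 kg.
Tool frame: the origin (TCP) lies midway between the tips of the shut fingers; the grasp point (between the pads) lies 19 mm behind it; z points along the fingers, y is the line along which they close (so a half turn about z gives the same grasp; the last joint's range is limited). The gripper opens to 85 mm and grips with 20 to 120 N. Pads are 22 mm wide; open, the fingers measure 114 mm over their backs; the gripper's body (76 mm by 85 mm) begins 54 mm behind the grasp point. The pads swing forward as they close: fully open they stand 13 mm farther back than shut.
Start: joints at [1.315, 0.32, 1.565, -0, 1.257, -0.02], TCP at [0.134, 0.559, 0.231] pointing down, gripper open.
Joint ranges: [-3.11, 3.11], [-0.84, 2.01], [0.21, 2.61], [-1.34, 4.49], [0.05, 2.63], [-2.56, 2.56]. Speed limits (rad/s): [2.57, 2.57, 3.14, 3.14, 3.14, 3.14].

### API

Orientations are given as [roll, pitch, yaw] about the fixed x, y, z axes, in that order (R = Rz(yaw) Ry(pitch) Rx(roll)).
In Python, from bench import arm gives the robot as it stands.
- The arm moves only by the tool move_arm, never from a script. Its argument "plan" is a list that holds one entry, the list of rows, each a list of 6 numbers: the shift along the tool's x, y, z in cm, then the turn, a rotation vector about the tool's x, y, z in degrees. In form: [[[x, y, z, ax, ay, az], ...]]. A call has 1 to 10 rows; each row is the pose to reach, as a shift and turn from the pose commanded when the call began, along the tool's axes at that moment; what a row does not reach only later rows make up. A row lasts 1/10 s, in which the tool goes at most 50 mm and 8.59 degrees, less where a joint would pass 70% of its speed; a pose out of reach is approached as far as the arm can. A call with a gripper value outside its range is refused whole. "hand" is the closure, from 0 (fully open) to 1 (shut), set as the call begins (left out, the last holds). The fingers move at their own pace and stop on an object; "newtons" is the grip in N (left out, the last holds). Time passes only in rows, so rows that repeat a pose let the fingers close. It gives the time, the measured TCP pose, the force, the opening and the grip force at its end, in the units of the state.
- arm.get_obs(): the state, without advancing time (a new reading comes with each control period).
- arm.capture(name): name is "scene" or "top" or "wrist"; returns the picture (400x640x3 uint8, red, green, blue); there is no depth.
- arm.camera_model(name): a dict with "vfov" (degrees; the focal length in pixels is half the picture's height over the tangent of half this angle, whatever the lens; pixels are square), "cx", "cy" (the principal point, pixels), "R" (3x3) and "t" (3): a world point X has camera coordinates R X + t; the wrist camera has in their place "mount" (4x4, takes a point from camera to tool coordinates, whose origin is the TCP and whose axes are the flange's). Camera axes: x right, y down, z forward; pixel columns grow to the right and rows downward; lengths in m; the calibration is good to about 2 mm. A picture is of the moment at which its call begins: read the wrist's pose just before it. camera_model takes no time and is no camera call.
- arm.hand_in(): hands the job in; it is judged then, once.
Trained networks look in the newest picture that a camera, given by its name, has taken for a name from the list of things; names that differ only in an ending like _2 or _b are one class to them, and where a whole thing is asked for, a point or a joint stands for the part that bears it (a point fixed in the world has none). Each returns a list of dicts, best first, with "conf" (0 to 1); they miss things now and then, are a little off and sometimes report something else, mostly with a low value. They report only what shows in the picture. A call takes as long as a camera call.
- arm.recognise(camera, thing): "centre" ([x, y, z] in m, in world coordinates, good to about 4 mm: the middle of the surface that is visible of it).
- arm.masks_of(camera, thing): "pixels" (400x640 bool, what is visible of it).
- arm.place_of(camera, thing): "centre" ([x, y, z] in m, in world coordinates, good to about 4 mm: a listed point, or the origin of a listed thing).
The state is a dict: "time_s": time; "joints": joint angles; "joint_velocities": joint speeds; "joint_torque": joint torques, N m; "position": TCP position; "eef_rot": TCP orientation; "ft_force": force on the tool from outside, world axes, zero at the start; "ft_torque": the same for the moment, N m; "gripper_width": opening from 0.0 (shut) to 1.0 (fully open); "grasp_force": force on a finger pad.
Only numpy, scipy, OpenCV 4.12 (cv2) and the standard library are available. Lean on these libraries where they do the work, as an engineer would, in place of code of your own. Each camera call takes 0.05 s, during which the arm holds its last target. There are 200 camera calls.

## Working session

There is one attempt and no reset: what is moved stays moved. The work goes in short steps, Python scripts to look and compute and a tool call to move; the robot and the scene stay as the last step left them, time stands still between calls to the robot, and variables do not carry over. Pictures are saved under pics/ and viewed, at most 10 in all, crops included, and the job is handed in when it is done.

Besides the shell and the picture viewer there is one more tool, called after ">>>" in YAML: its name, and indented under it one key for each argument. move_arm: Moves the arm, as the interface text tells. Its arguments: {"type":"object","properties":{"plan":{"type":"array"},"hand":{"type":"number"},"newtons":{"type":"number"}},"required":["plan"]}

```bash
mkdir -p pics; cat > h.py <<'E'
from bench import arm
import numpy as np, cv2
def snap(cam,name):
    im=arm.capture(cam); cv2.imwrite(f'pics/{name}.png',im[:,:,::-1].copy()); return im
E
python3 - <<'E'
from h import *
o=arm.get_obs(); print({k:np.round(v,3) for k,v in o.items()})
a=snap('scene','s0'); b=snap('top','t0')
cv2.imwrite('pics/st0.png',cv2.resize(np.vstack([a,b]),(480,600))[:,:,::-1])
for c in ('scene','top'):
    m=arm.camera_model(c); print(c,m['vfov'],m['cx'],m['cy'],np.round(m['R'],3).tolist(),np.round(m['t'],3))
    for t in ('stand','upper_guide','lower_guide','knob_grip','probe_grip','probe_tip','holder','beaker','flask','probe'):
        r=arm.place_of(c,t); print(t,[(np.round(x['centre'],4).tolist(),round(x['conf'],2)) for x in r[:2]])
E
```

```text
{'time_s': np.float64(0.0), 'joints': array([ 1.315,  0.32 ,  1.566, -0.   ,  1.257, -0.02 ]), 'joint_velocities': array([ 0.001, -0.   ,  0.001,  0.001,  0.001, -0.001]), 'joint_torque': array([-0.0000e+00, -4.1553e+01, -2.3416e+01, -0.0000e+00,  8.0000e-03,
       -0.0000e+00]), 'position': array([0.134, 0.559, 0.23 ]), 'eef_rot': array([-3.14 , -0.   ,  2.906]), 'ft_force': array([0.175, 0.037, 0.206]), 'ft_torque': array([-0.049, -0.012,  0.022]), 'grasp_force': np.float64(0.0), 'gripper_width': np.float64(0.999)}
scene 47.43151702581652 320.45661064324287 199.98246830646193 [[0.02, -1.0, -0.012], [-0.8, -0.009, -0.6], [0.6, 0.021, -0.8]] [0.064 0.467 0.949]
stand [([0.5981, 0.1623, -0.002], 0.9)]
upper_guide [([0.5973, 0.1596, 0.1618], 0.89)]
lower_guide [([0.5974, 0.16, 0.0779], 0.96)]
knob_grip [([0.5875, 0.2311, 0.1819], 0.44)]
probe_grip [([0.3987, -0.2455, 0.1636], 0.56)]
probe_tip []
holder [([0.3995, -0.2434, 0.0018], 0.83)]
beaker []
flask []
probe []
top 50.18457409390128 325.3250999092909 206.04769004158433 [[0.006, -1.0, -0.001], [-0.996, -0.006, -0.09], [0.09, 0.002, -0.996]] [0.062 0.498 1.209]
stand [([0.5961, 0.1619, 0.0014], 0.6), ([0.5957, 0.1616, 0.1628], 0.17)]
upper_guide [([0.5955, 0.1627, 0.1605], 0.91), ([0.5941, 0.1632, -0.003], 0.16)]
lower_guide [([0.5966, 0.1599, 0.0786], 0.97)]
knob_grip [([0.5847, 0.2352, 0.1804], 0.46), ([0.5962, 0.159, 0.0059], 0.4)]
probe_grip [([0.3982, -0.2448, 0.1642], 0.58)]
probe_tip []
holder [([0.3976, -0.2444, 0.0005], 0.89)]
beaker [([0.5974, 0.1584, 0.0044], 0.46)]
flask [([0.497, 0.3972, 0.0014], 0.65)]
probe [([0.3965, -0.2402, 0.0121], 0.51)]
```

View pics/s0.png

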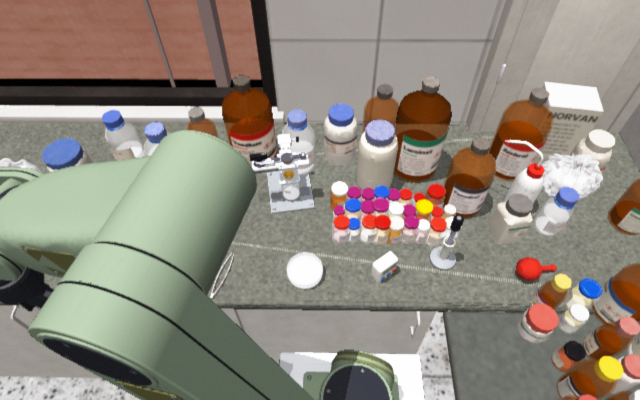

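View pics/t0.png

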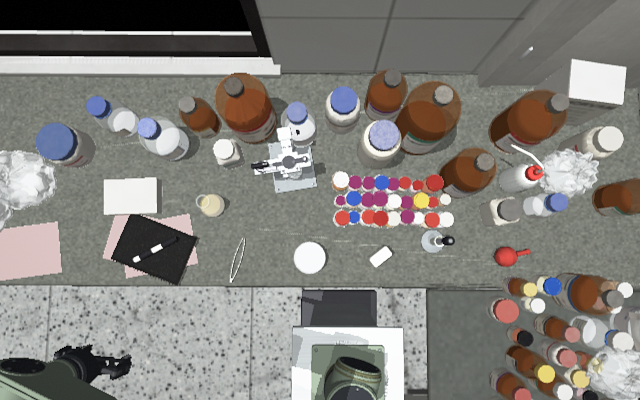

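The scene view shows the stand at about (290,170), with its knob on the left, the column at the back and bottles behind. The holder and probe are at about (440,245). The top view shows the stand at (290,163), yawed a few degrees, the knob at (265,165), and the probe at (440,240). The flask isn't obvious: there is only a faint item at (210,205).

```bash
cat >> h.py <<'E'
from scipy.spatial.transform import Rotation as Ro
def tool():
    o=arm.get_obs(); return np.array(o['position']),Ro.from_euler('xyz',o['eef_rot'])
def rel(p,ang=None,cmd=None):
    "shift cm / turn deg to TCP p with tool y at world angle ang, tool down"
    P,R=cmd or tool()
    T=Ro.from_euler('xyz',[np.pi,0,ang+np.pi/2]) if ang is not None else R
    return np.round(R.inv().apply(np.array(p)-P)*100,2),np.round((R.inv()*T).as_rotvec(degrees=True),2)
def wristcam():
    m=arm.camera_model('wrist'); P,R=tool(); M=np.array(m['mount'])
    Rw=R.as_matrix()@M[:3,:3]; c=P+R.as_matrix()@M[:3,3]
    return m,Rw,c
def proj(X,cam):
    m=arm.camera_model(cam); f=200/np.tan(np.radians(m['vfov'])/2)
    if cam=='wrist': _,Rw,c=wristcam(); q=(np.array(X)-c)@Rw
    else: q=np.array(X)@np.array(m['R']).T+m['t']
    return q[...,:2]/q[...,2:]*f+[m['cx'],m['cy']]
E
python3 - <<'E'
from h import *
m=arm.camera_model('wrist');print(m)
print(rel([0.55,0.20,0.36],0.15))
E
```

```text
{'vfov': 63.248568052472166, 'cx': 317.10560804710957, 'cy': 193.31710752192993, 'mount': array([[-4.12140971e-04, -9.45609864e-01, -3.25302650e-01,
         8.42150482e-02],
       [ 9.99999854e-01, -2.76396787e-04, -4.63498784e-04,
         4.74774417e-05],
       [ 3.48376414e-04, -3.25302794e-01,  9.45609841e-01,
        -1.43490679e-01],
       [ 0.00000000e+00,  0.00000000e+00,  0.00000000e+00,
         1.00000000e+00]])}
(array([-48.81, -25.21, -12.87]), array([ 1.00e-02, -0.00e+00,  6.79e+01]))
```

>>> move_arm:
  plan:
    - [[-15,-8,-13,0,0,20],[-51,-21,-13,0,0,68],[-51,-21,-13,0,0,68],[-51,-21,-13,0,0,68],[-51,-21,-13,0,0,68],[-51,-21,-13,0,0,68],[-51,-21,-13,0,0,68],[-51,-21,-13,0,0,68],[-51,-21,-13,0,0,68],[-51,-21,-13,0,0,68]]
  hand: 0.3

```text
time_s: 2.1
position: [0.5253, 0.2751, 0.3482]
eef_rot: [3.141, -0.0, 1.719]
ft_force: [0.7, 0.5, -0.2]
gripper_width: 0.702
grasp_force: 0.0
```

```bash
cat > look.py <<'E'
from h import *
import sys
def look(things,n=3):
    for t in things:
        L=[]
        for i in range(n):
            arm.capture('wrist'); r=arm.place_of('wrist',t)
            if r: L.append([*r[0]['centre'],r[0]['conf']])
        if L: print(t,len(L),np.round(np.mean(L,0),4),np.round(np.std(L,0),4)[:3])
        else: print(t,None)
if __name__=='__main__':
    snap('wrist',sys.argv[1]); look(sys.argv[2:],2)
    P,R=tool(); print(P,R.as_euler('xyz'))
E
python3 look.py w1 stand upper_guide knob_grip latch_knob lower_guide
python3 -c "
from h import *
print(rel([0.61,0.20,0.36],0.15), rel([0.56,0.18,0.36],0.15))"
```

```text
stand 2 [ 5.972e-01  1.578e-01 -5.000e-04  7.650e-01] [0.0009 0.0001 0.0014]
upper_guide 2 [0.5982 0.1602 0.1586 0.63  ] [0.0001 0.0004 0.001 ]
knob_grip 2 [0.5818 0.2333 0.1829 0.71  ] [0.0012 0.0001 0.0019]
(array([-8.9 ,  7.41, -1.23]), array([ 0.01, -0.01, -0.05])) (array([-10.14,   2.17,  -1.23]), array([ 0.01, -0.01, -0.05]))Traceback (most recent call last):
  File "look.py", line 12, in <module>
    snap('wrist',sys.argv[1]); look(sys.argv[2:],2)
                               ~~~~^^^^^^^^^^^^^^^^
  File "look.py", line 7, in look
    arm.capture('wrist'); r=arm.place_of('wrist',t)
                            ~~~~~~~~~~~~^^^^^^^^^^^
ValueError: it knows: beaker, flask, holder, knob_grip, lower_guide, probe, probe_grip, probe_shoulder, probe_tip, stand, upper_guide
```

View pics/w1.png

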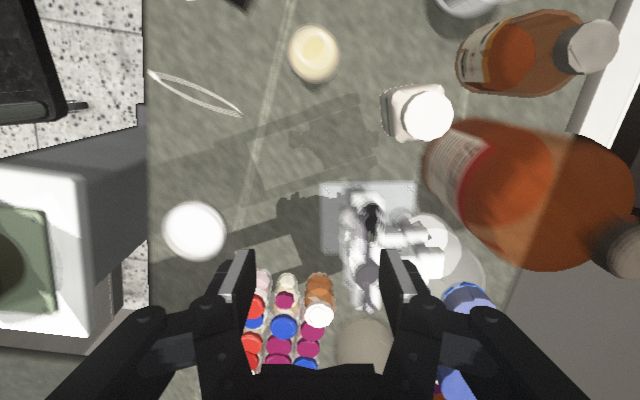

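>>> move_arm:
  plan:
    - [[-9,4,-1,0,0,0],[-9,4,-1,0,0,0],[-9,4,-1,0,0,0],[-9,4,-1,0,0,0],[-9,4,-1,0,0,0]]

```text
time_s: 3.3
position: [0.5762, 0.1941, 0.3575]
eef_rot: [-3.141, -0.001, 1.72]
ft_force: [-0.0, -0.7, -0.3]
gripper_width: 0.7
grasp_force: 0.0
```

```bash
python3 look.py w2 stand upper_guide knob_grip lower_guide
python3 - <<'E'
from h import *
P=[];q=[]
for c,px in (('scene',(241,82)),('top',(244,81))):
    m=arm.camera_model(c); f=200/np.tan(np.radians(m['vfov'])/2)
    P.append(np.c_[np.array(m['R']),m['t']]); q.append([(px[0]-m['cx'])/f,(px[1]-m['cy'])/f])
X=cv2.triangulatePoints(P[0],P[1],np.array(q[0]),np.array(q[1])); print('bottle cap',(X[:3]/X[3]).ravel())
E
```

```text
stand 2 [ 0.5978  0.1572 -0.0022  0.9   ] [0.0007 0.     0.0014]
upper_guide 2 [0.5964 0.1616 0.1599 0.82  ] [0.002  0.0001 0.0011]
knob_grip 2 [0.5832 0.2328 0.1822 0.595 ] [0.0011 0.0014 0.0002]
lower_guide 2 [0.599  0.1614 0.0798 0.74  ] [0.     0.0003 0.0011]
[0.57674925 0.1933932  0.35764478] [ 3.14152262e+00 -9.96437519e-05  1.71893222e+00]
bottle cap [0.77002876 0.2721954  0.26805369]
```

View pics/w2.png

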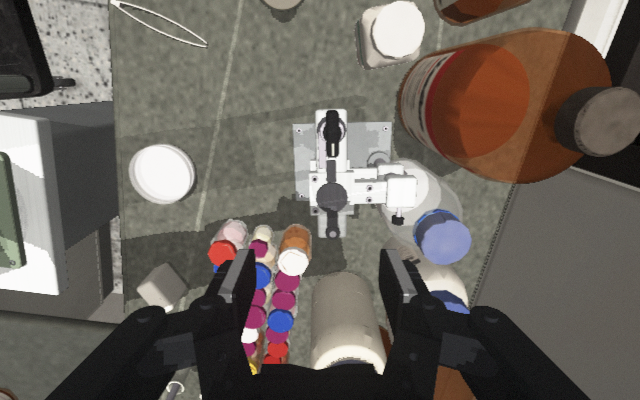

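Wrist view: the knob bar is at (332,133), lying along the image's vertical. The cover disc is at (331,197) and its pivot at (333,234). The big brown bottle is on the right at (500,105).

```bash
python3 - <<'E'
from h import *
from scipy.optimize import least_squares
L=np.array([[0,.072,.188],[0,0,.1675],[0,-.042,.168]]); px=np.array([[332,132.5],[331,197],[333,234]])
W=lambda v:np.c_[v[0]+np.cos(v[2])*L[:,0]-np.sin(v[2])*L[:,1],v[1]+np.sin(v[2])*L[:,0]+np.cos(v[2])*L[:,1],L[:,2]]
r=least_squares(lambda v:(proj(W(v),'wrist')-px).ravel(),[.597,.16,.15]); print(r.x,r.fun.round(1))
im=cv2.imread('pics/w2.png'); c=cv2.resize(im[95:255,270:430],(640,640),interpolation=cv2.INTER_CUBIC); cv2.imwrite('pics/w2c.png',c)
K=W(r.x)[0]; print(K, rel([K[0],K[1],.22],r.x[2]),rel([K[0],K[1],.166],r.x[2]))
E
```

```text
[0.59751949 0.16082952 0.17613907] [-0.2  1.2  0.9  0.2 -0.6 -1.8]
[0.58490296 0.2317155  0.188     ] (array([ 3.67,  1.37, 13.76]), array([ 0.  , -0.01, -1.6 ])) (array([ 3.67,  1.37, 19.16]), array([ 0.  , -0.01, -1.6 ]))
```

View pics/w2c.png

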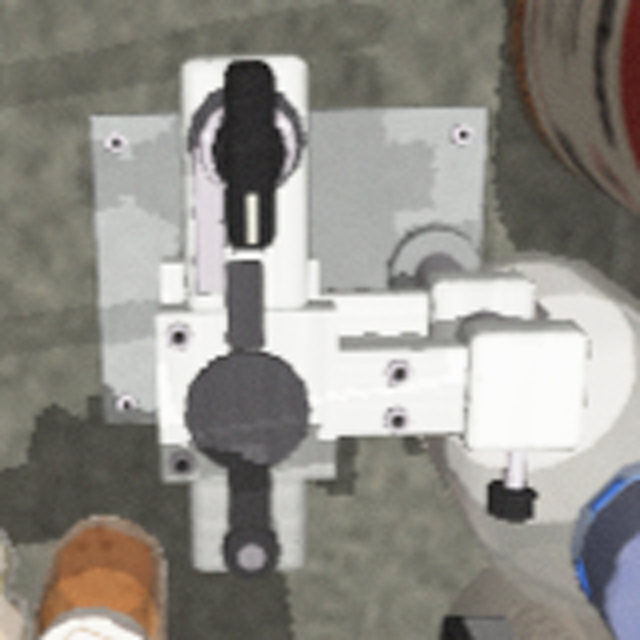

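>>> move_arm:
  plan:
    - [[3.7,1.3,5,0,0,-1.5],[3.7,1.3,9,0,0,-1.5],[3.7,1.3,12,0,0,-1.5],[3.7,1.3,14,0,0,-1.5],[3.7,1.3,16,0,0,-1.5],[3.7,1.3,17.5,0,0,-1.5],[3.7,1.3,18.5,0,0,-1.5],[3.7,1.3,19.1,0,0,-1.5],[3.7,1.3,19.1,0,0,-1.5],[3.7,1.3,19.1,0,0,-1.5]]
  hand: 0.35

```text
time_s: 5.15
position: [0.5846, 0.2321, 0.1674]
eef_rot: [3.14, -0.0, 1.745]
ft_force: [-0.1, -0.1, 0.5]
gripper_width: 0.649
grasp_force: 0.0
```

>>> move_arm:
  plan:
    - [[0,0,0,0,0,0],[0,0,0,0,0,0],[0,0,0,0,0,0],[0,0,0,0,0,0],[0,0,0,0,0,0],[0,0,0,0,0,0],[0,0,0,0,0,0]]
  hand: 1
  newtons: 50

```text
time_s: 5.85
position: [0.5855, 0.2323, 0.1688]
eef_rot: [3.137, -0.001, 1.745]
ft_force: [0.9, -1.1, 5.3]
gripper_width: 0.19
grasp_force: 88.4
```

```bash
python3 - <<'E'
from h import *
snap('wrist','w3'); o=arm.get_obs(); print({k:np.round(o[k],3) for k in('position','eef_rot','gripper_width','grasp_force','ft_force','ft_torque','joints')})
E
```

```text
{'position': array([0.585, 0.232, 0.169]), 'eef_rot': array([ 3.137e+00, -1.000e-03,  1.745e+00]), 'gripper_width': np.float64(0.195), 'grasp_force': np.float64(88.399), 'ft_force': array([ 0.017, -1.02 ,  6.03 ]), 'ft_torque': array([-0.093, -0.215, -0.104]), 'joints': array([ 0.36 ,  0.445,  1.53 , -0.   ,  1.161,  0.185])}
```

View pics/w3.png

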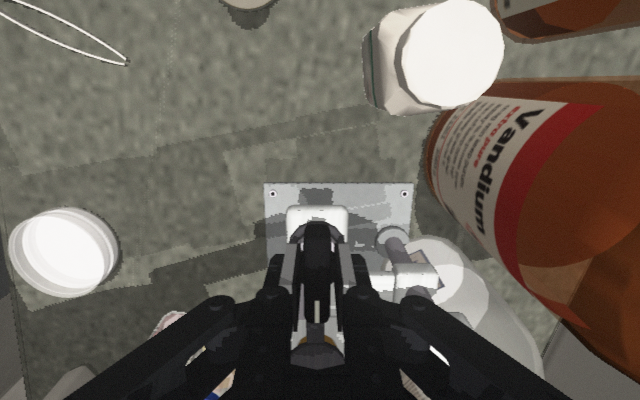

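The fingers are closed on the black bar at (318,270), centred. Next I twist it clockwise.

>>> move_arm:
  plan:
    - [[0,0,0,0,0,8],[0,0,0,0,0,16],[0,0,0,0,0,24],[0,0,0,0,0,32],[0,0,0,0,0,40],[0,0,0,0,0,48],[0,0,0,0,0,56],[0,0,0,0,0,63],[0,0,0,0,0,68],[0,0,0,0,0,71]]

```text
time_s: 6.9
position: [0.5853, 0.2319, 0.1691]
eef_rot: [3.14, -0.004, 0.504]
ft_force: [-6.6, 7.4, 26.5]
gripper_width: 0.189
grasp_force: 61.5
```

>>> move_arm:
  plan:
    - [[0,0,0,0,0,0],[0,0,0,0,0,0],[0,0,0,0,0,0],[0,0,0,0,0,0]]

```text
time_s: 7.3
position: [0.5854, 0.232, 0.1693]
eef_rot: [3.14, -0.005, 0.507]
ft_force: [0.3, -1.0, 8.3]
gripper_width: 0.186
grasp_force: 60.0
```

```bash
python3 - <<'E'
from h import *
snap('wrist','w4'); a=snap('top','t4'); cv2.imwrite('pics/t4c.png',cv2.resize(a[100:220,200:360],(800,600),interpolation=cv2.INTER_CUBIC)[:,:,::-1])
o=arm.get_obs(); print({k:np.round(o[k],3) for k in('position','eef_rot','gripper_width','grasp_force','ft_force','ft_torque','joints')})
E
```

```text
{'position': array([0.585, 0.232, 0.169]), 'eef_rot': array([ 3.14 , -0.004,  0.507]), 'gripper_width': np.float64(0.189), 'grasp_force': np.float64(60.04), 'ft_force': array([ 0.061, -0.781,  8.616]), 'ft_torque': array([-0.298,  0.085,  0.124]), 'joints': array([ 3.600e-01,  4.450e-01,  1.530e+00, -1.000e-03,  1.162e+00,
        1.424e+00])}
```

View pics/w4.png

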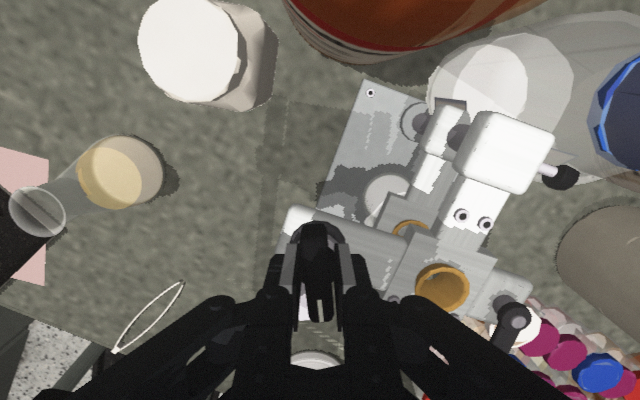

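The cover has swung open: the brass guide mouth is visible at (442,290). I'll press a little further to make sure the knob is on its stop.

>>> move_arm:
  plan:
    - [[0,0,0,0,0,4],[0,0,0,0,0,5],[0,0,0,0,0,5],[0,0,0,0,0,5]]

```text
time_s: 7.8
position: [0.5854, 0.232, 0.1693]
eef_rot: [3.14, -0.005, 0.42]
ft_force: [-0.0, -0.5, 7.9]
gripper_width: 0.192
grasp_force: 59.9
```

```bash
python3 - <<'E'
from h import *
o=arm.get_obs(); print({k:np.round(o[k],3) for k in('position','eef_rot','gripper_width','grasp_force','ft_force','ft_torque','joints')})
E
```

```text
{'position': array([0.585, 0.232, 0.169]), 'eef_rot': array([ 3.14 , -0.005,  0.42 ]), 'gripper_width': np.float64(0.192), 'grasp_force': np.float64(59.923), 'ft_force': array([-0.01 , -0.54 ,  7.928]), 'ft_torque': array([-0.262,  0.037,  0.319]), 'joints': array([ 3.600e-01,  4.450e-01,  1.530e+00, -1.000e-03,  1.162e+00,
        1.511e+00])}
```

The torque rose sharply, so the knob is on its stop. Now I turn it back, release and rise.

>>> move_arm:
  plan:
    - [[0,0,0,0,0,-8],[0,0,0,0,0,-16],[0,0,0,0,0,-24],[0,0,0,0,0,-32],[0,0,0,0,0,-40],[0,0,0,0,0,-48],[0,0,0,0,0,-56],[0,0,0,0,0,-64],[0,0,0,0,0,-70],[0,0,0,0,0,-71]]

```text
time_s: 8.8
position: [0.5853, 0.2322, 0.1693]
eef_rot: [3.137, -0.001, 1.66]
ft_force: [-0.5, -0.9, 8.1]
gripper_width: 0.193
grasp_force: 60.0
```

>>> move_arm:
  plan:
    - [[0,0,0,0,0,0],[0,0,0,0,0,0],[0,0,0,0,0,0],[0,0,0,0,0,0],[0,0,-1,0,0,0],[0,0,-3,0,0,0],[0,0,-7,0,0,0],[0,0,-11,0,0,0],[0,0,-15,0,0,0],[0,0,-18,0,0,0]]
  hand: 0.3

```text
time_s: 9.8
position: [0.5843, 0.232, 0.3504]
eef_rot: [3.138, -0.001, 1.658]
ft_force: [0.7, -0.1, 0.7]
gripper_width: 0.698
grasp_force: 0.0
```

```bash
python3 - <<'E'
from h import *
im=snap('wrist','w5')
print(tool()[0],tool()[1].as_euler('xyz'))
from look import look
look(['upper_guide','lower_guide','knob_grip','stand'],2)
E
```

```text
[0.58578872 0.23259068 0.3554907 ] [ 3.1291262  -0.00357794  1.65787169]
upper_guide 2 [0.5979 0.1589 0.1584 0.845 ] [0.0014 0.0016 0.0003]
lower_guide 2 [0.5984 0.1613 0.0805 0.815 ] [0.0007 0.0006 0.0004]
knob_grip 2 [0.5853 0.2327 0.183  0.83  ] [0.0004 0.0003 0.0009]
stand 2 [ 0.5978  0.1599 -0.003   0.72  ] [0.0003 0.0005 0.0007]
```

View pics/w5.png

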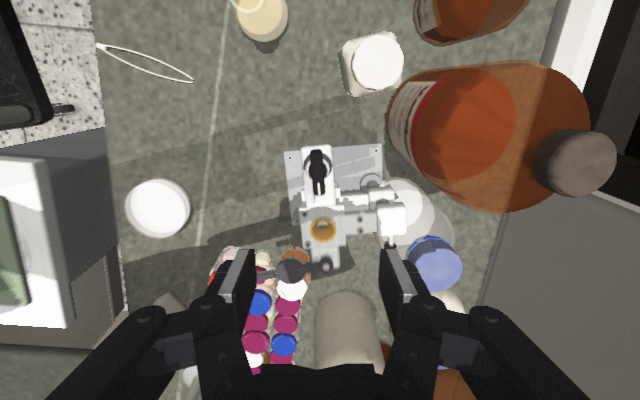

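The knob is back at rest (318,165), the cover is swung to the front (290,268), and the guide is open (322,230). Next is the probe.

```bash
python3 - <<'E'
from h import *
im=cv2.imread('pics/w5.png'); h=cv2.cvtColor(im,cv2.COLOR_BGR2HSV)
m=cv2.inRange(h,(8,90,80),(30,255,255))[205:255,300:345]; ys,xs=np.nonzero(m); print(xs.min()+300,xs.max()+300,ys.min()+205,ys.max()+205,xs.mean()+300,ys.mean()+205)
print(proj([[.5975,.1608,.162]],'wrist'), proj([[.5975+.001,.1608,.162]],'wrist'),proj([[.5975,.1618,.162]],'wrist'))
a=1.658-np.pi/2;print(rel([.40,-.285,.36],a))
E
```

```text
300 335 218 254 321.8152424942263 231.32101616628177
[[323.89799635 229.985954  ]] [[324.79361587 230.05692349]] [[323.98208347 229.17087353]]
(array([-49.9 , -22.84,  -1.34]), array([-0., -0., -0.]))
```

>>> move_arm:
  plan:
    - [[-50,-23,-1,0,0,0],[-50,-23,-1,0,0,0],[-50,-23,-1,0,0,0],[-50,-23,-1,0,0,0],[-50,-23,-1,0,0,0],[-50,-23,-1,0,0,0],[-50,-23,-1,0,0,0],[-50,-23,-1,0,0,0],[-50,-23,-1,0,0,0],[-50,-23,-1,0,0,0]]

```text
time_s: 11.65
position: [0.4144, -0.2403, 0.3561]
eef_rot: [3.141, 0.001, 1.658]
ft_force: [0.9, -0.4, -0.5]
gripper_width: 0.706
grasp_force: 0.0
```

```bash
cat > seg.py <<'E'
from h import *
def masks(things):
    arm.capture('wrist')
    for t in things:
        r=arm.masks_of('wrist',t)
        if r:
            ys,xs=np.nonzero(r[0]['pixels']); print(t,round(r[0]['conf'],2),xs.min(),xs.max(),ys.min(),ys.max(),xs.mean(),ys.mean())
        else: print(t,None)
E
python3 - <<'E'
from look import *
snap('wrist','w6'); look(['probe_grip','probe_shoulder','holder','probe'],2)
print(tool()[0]); print(rel([.40,-.285,.36]))
E
```

```text
probe_grip 2 [ 0.3918 -0.2458  0.1667  0.835 ] [0.     0.0004 0.0007]
probe_shoulder 2 [ 0.3991 -0.2436  0.1417  0.75  ] [0.     0.0009 0.0015]
holder 2 [ 0.3969 -0.2444  0.0017  0.745 ] [0.0015 0.0003 0.0003]
probe 2 [ 0.3992 -0.2452  0.0166  0.645 ] [0.0023 0.0003 0.0006]
[ 0.41558317 -0.23848841  0.35565676]
(array([-4.5 , -1.96, -0.43]), array([0., 0., 0.]))
```

>>> move_arm:
  plan:
    - [[-4.5,-2,4,0,0,0],[-4.5,-2,4,0,0,0],[-4.5,-2,4,0,0,0],[-4.5,-2,4,0,0,0]]

```text
time_s: 12.9
position: [0.3998, -0.2851, 0.3162]
eef_rot: [3.141, -0.0, 1.657]
ft_force: [-0.8, 0.5, 0.3]
gripper_width: 0.701
grasp_force: 0.0
```

```bash
python3 - <<'E'
from look import *
from seg import masks
im=snap('wrist','w7'); look(['probe_grip','probe_shoulder','holder','probe'],2); masks(['probe_grip','holder'])
P,R=tool();print(P); print(proj([[.398,-.2447,.187],[.398,-.2447,.164],[.398,-.2447,0]],'wrist')); print(rel([.398,-.2447,.145]))
E
```

```text
probe_grip 2 [ 0.3916 -0.2436  0.1688  0.755 ] [0.0014 0.0011 0.0019]
probe_shoulder 2 [ 0.3992 -0.244   0.1432  0.76  ] [0.0005 0.0001 0.0018]
holder 2 [ 0.3964 -0.2485  0.0082  0.505 ] [0.0005 0.0018 0.0068]
probe 2 [ 0.3986 -0.249   0.0161  0.845 ] [0.0005 0.0003 0.0006]
probe_grip 0.78 307 332 116 148 319.2651296829971 132.93948126801152
holder 0.7 293 343 90 134 318.31697612732097 110.33620689655173
[ 0.39946171 -0.28525272  0.31565243]
[[319.98037967 136.54808822]
 [319.77876758 132.46076509]
 [318.90814346 114.81042469]]
(array([ 4.05,  0.21, 17.07]), array([0., 0., 0.]))
```

View pics/w7.png

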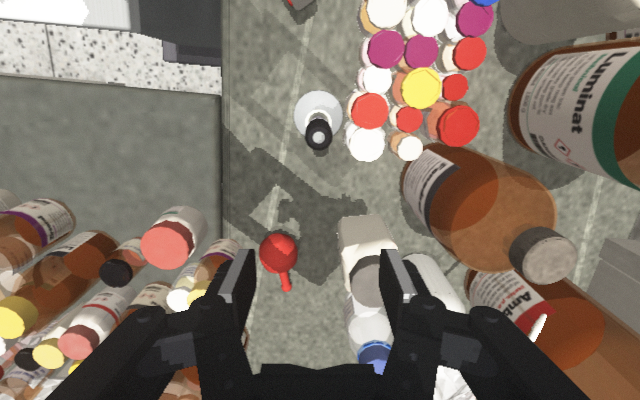

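The probe head is at (319,135) in its holder (318,112), and the projected estimate matches. Descending and gripping.

>>> move_arm:
  plan:
    - [[4,0.15,4,0,0,0],[4,0.15,8,0,0,0],[4,0.15,11,0,0,0],[4,0.15,13,0,0,0],[4,0.15,15,0,0,0],[4,0.15,16.5,0,0,0],[4,0.15,17.1,0,0,0],[4,0.15,17.1,0,0,0],[4,0.15,17.1,0,0,0]]

```text
time_s: 14.8
position: [0.398, -0.2456, 0.1453]
eef_rot: [3.141, 0.001, 1.658]
ft_force: [-0.5, -1.7, 0.1]
gripper_width: 0.698
grasp_force: 0.0
```

>>> move_arm:
  plan:
    - [[0,0,0,0,0,0],[0,0,0,0,0,0],[0,0,0,0,0,0],[0,0,0,0,0,0],[0,0,0,0,0,0],[0,0,0,0,0,0],[0,0,0,0,0,0]]
  hand: 1
  newtons: 40

```text
time_s: 15.5
position: [0.3981, -0.2455, 0.1452]
eef_rot: [3.14, 0.001, 1.658]
ft_force: [0.3, 0.2, 5.4]
gripper_width: 0.271
grasp_force: 39.3
```

```bash
python3 - <<'E'
from h import *
snap('wrist','w8');o=arm.get_obs(); print({k:np.round(o[k],4) for k in('position','eef_rot','gripper_width','grasp_force','ft_force','ft_torque')})
E
```

```text
{'position': array([ 0.3981, -0.2455,  0.1452]), 'eef_rot': array([3.1401e+00, 8.0000e-04, 1.6579e+00]), 'gripper_width': np.float64(0.2708), 'grasp_force': np.float64(39.3497), 'ft_force': array([1.0154, 0.0791, 4.9736]), 'ft_torque': array([ 0.0951, -0.3205,  0.0209])}
```

>>> move_arm:
  plan:
    - [[0,0,-1,0,0,0],[0,0,-3,0,0,0],[0,0,-5,0,0,0],[0,0,-7,0,0,0],[0,0,-9,0,0,0],[0,0,-12,0,0,0],[0,0,-16,0,0,0],[0,0,-20,0,0,0],[0,0,-23,0,0,0],[0,0,-23,0,0,0]]

```text
time_s: 16.55
position: [0.3981, -0.2459, 0.3789]
eef_rot: [3.136, 0.005, 1.658]
ft_force: [-0.3, -0.3, -1.1]
gripper_width: 0.269
grasp_force: 39.7
```

```bash
python3 - <<'E'
from look import *
im=snap('wrist','w9'); s=snap('scene','s9')
o=arm.get_obs(); print({k:np.round(o[k],4) for k in('position','eef_rot','gripper_width','grasp_force','ft_force','ft_torque')})
P,R=tool()
a=np.vstack([cv2.resize(im[200:400,160:480],(640,400)),s[100:300,320:640].repeat(1,0)[:, :].copy() if 0 else cv2.resize(s[130:255,350:550],(640,400))])
cv2.imwrite('pics/c9.png',cv2.resize(a,(480,600))[:,:,::-1])
for c in('scene','top'):
    arm.capture(c)
    for t in ('probe_tip','probe_shoulder','probe_grip','probe'):
        r=arm.place_of(c,t); print(c,t,[(np.round(x['centre'],4),round(x['conf'],2)) for x in r[:1]])
look(['probe_tip','probe_shoulder','probe_grip'],2)
print(rel([.5975,.1608,.36]))
E
```

```text
{'position': array([ 0.3969, -0.245 ,  0.3744]), 'eef_rot': array([-3.1405e+00, -6.0000e-04,  1.6578e+00]), 'gripper_width': np.float64(0.2718), 'grasp_force': np.float64(39.6576), 'ft_force': array([-0.2865, -0.8641, -1.3007]), 'ft_torque': array([-0.0116,  0.0355, -0.0303])}
scene probe_tip []
scene probe_shoulder []
scene probe_grip []
scene probe []
top probe_tip [(array([ 0.3959, -0.243 ,  0.0007]), 0.62)]
top probe_shoulder [(array([ 0.3956, -0.2444,  0.3663]), 0.67)]
top probe_grip [(array([ 0.3962, -0.2476,  0.3919]), 0.44)]
top probe [(array([ 0.394 , -0.2442,  0.2393]), 0.53)]
probe_tip 2 [ 0.393  -0.2453  0.242   0.82  ] [0.0008 0.0008 0.0019]
probe_shoulder 2 [ 0.3984 -0.2414  0.3705  0.75  ] [0.0015 0.001  0.0007]
probe_grip 2 [ 0.3936 -0.2452  0.3965  0.72  ] [0.001  0.0003 0.001 ]
(array([38.71, 23.46,  1.47]), array([0., 0., 0.]))
```

View pics/c9.png

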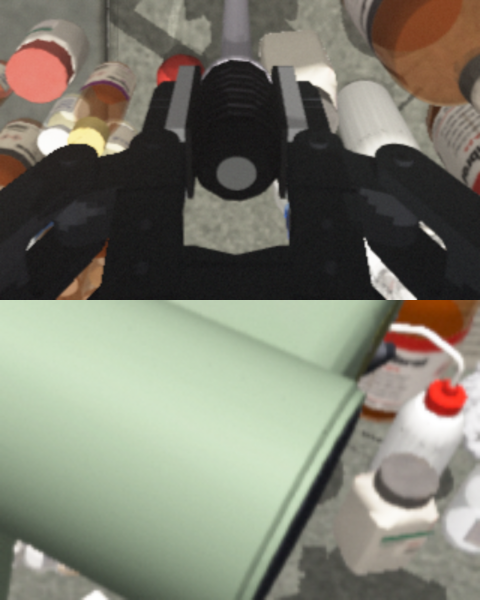

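The probe is held. In the wrist view (upper half) the head sits between the pads with the shaft running straight up the picture. The scene view is blocked by the arm. Carrying the probe above the guide.

>>> move_arm:
  plan:
    - [[4,2.4,0,0,0,0],[8,4.8,0,0,0,0],[12,7.2,0,0,0,0],[16,9.6,0,0,0,0],[20,12,0,0,0,0],[24,14.5,0,0,0,0],[28,17,0,0,0,0],[32,19.5,0,0,0,0],[36,22,0,0,0,0],[38.7,23.5,0,0,0,0]]

```text
time_s: 18.75
position: [0.599, 0.1638, 0.3739]
eef_rot: [-3.141, -0.001, 1.66]
ft_force: [1.2, -0.6, -0.9]
gripper_width: 0.271
grasp_force: 39.6
```

>>> move_arm:
  plan:
    - [[0,0,0,0,0,0],[0,0,0.5,0,0,0],[0,0,1,0,0,0],[0,0,1,0,0,0]]

```text
time_s: 19.15
position: [0.5972, 0.1594, 0.364]
eef_rot: [-3.14, 0.0, 1.656]
ft_force: [-0.4, -1.1, 0.2]
gripper_width: 0.267
grasp_force: 39.7
```

```bash
python3 - <<'E'
from look import *
im=snap('wrist','w10')
P,R=tool(); print(P,R.as_euler('xyz'))
Rm=R.as_matrix(); ax=lambda d:P+Rm@np.array([0,0,d])
print('expected grip,shoulder,tip px',proj([ax(-.019),ax(.004),ax(.131)],'wrist').round(1))
r=arm.masks_of('wrist','probe')
if r:
    m=r[0]['pixels']
    for y in range(0,400,12):
        x=np.nonzero(m[y])[0]
        if len(x): print(y,x.min(),x.max())
    ys,_=np.nonzero(m); print(ys.min())
look(['probe_tip','upper_guide','lower_guide','knob_grip','stand'],3)
arm.capture('top')
for t in ('upper_guide','lower_guide','probe_tip','stand'): print(t,[(np.round(x['centre'],4),round(x['conf'],2)) for x in arm.place_of('top',t)[:1]])
arm.capture('scene')
for t in ('upper_guide','lower_guide','probe_tip','probe_shoulder','probe_grip','stand','beaker'): print(t,[(np.round(x['centre'],4),round(x['conf'],2)) for x in arm.place_of('scene',t)[:1]])
print('brass expected',proj([[.5975,.1608,.162]],'wrist'))
E
```

```text
[0.59741084 0.15949757 0.36454593] [-3.14085535e+00  2.16992691e-04  1.65640833e+00]
expected grip,shoulder,tip px [[317.7 280.5]
 [317.7 254.6]
 [317.5 182.1]]
72 305 316
84 305 320
96 299 323
108 300 319
120 301 308
69
probe_tip 2 [0.5927 0.1624 0.2346 0.885 ] [0.0019 0.0003 0.0013]
upper_guide 3 [0.5971 0.1594 0.1581 0.68  ] [0.001  0.0011 0.0007]
lower_guide 3 [0.6002 0.1629 0.0797 0.79  ] [0.001  0.0009 0.001 ]
knob_grip 3 [0.5826 0.2325 0.1825 0.6833] [0.0007 0.0016 0.0006]
stand 3 [ 0.5984  0.1582 -0.0019  0.7267] [0.0015 0.0003 0.0017]
upper_guide [(array([0.5965, 0.1621, 0.1624]), 0.67)]
lower_guide [(array([0.5934, 0.1628, 0.0785]), 0.68)]
probe_tip []
stand [(array([ 0.5968,  0.1597, -0.0011]), 0.64)]
upper_guide []
lower_guide [(array([0.5993, 0.1621, 0.0766]), 0.81)]
probe_tip [(array([0.5955, 0.1598, 0.1624]), 0.37)]
probe_shoulder []
probe_grip []
stand [(array([0.5985, 0.1654, 0.0023]), 0.88)]
beaker [(array([0.5956, 0.1598, 0.0049]), 0.67)]
brass expected [[317.05210125 162.77855837]]
```

```bash
python3 - <<'E'
from h import *
im=cv2.imread('pics/w10.png'); g=cv2.cvtColor(im,cv2.COLOR_BGR2GRAY)
for y in range(150,250,8): print(y,g[y,292:344:2].tolist())
E
```

```text
150 [208, 230, 246, 245, 247, 247, 248, 247, 248, 241, 232, 218, 208, 199, 202, 224, 221, 243, 249, 249, 248, 246, 245, 248, 248, 249]
158 [211, 209, 245, 245, 247, 247, 244, 211, 135, 119, 125, 160, 183, 181, 179, 180, 166, 123, 158, 213, 249, 247, 244, 247, 248, 248]
166 [182, 182, 230, 245, 246, 247, 246, 210, 190, 157, 161, 160, 162, 166, 166, 160, 164, 163, 197, 224, 249, 247, 247, 247, 248, 247]
174 [183, 120, 216, 253, 253, 251, 250, 248, 248, 249, 235, 215, 218, 217, 211, 218, 244, 247, 247, 248, 249, 247, 247, 246, 247, 204]
182 [126, 132, 133, 241, 252, 215, 251, 252, 253, 239, 109, 116, 127, 121, 119, 109, 222, 247, 248, 248, 247, 208, 138, 130, 129, 140]
190 [81, 84, 79, 73, 78, 86, 86, 178, 249, 173, 115, 120, 124, 126, 119, 110, 195, 248, 249, 248, 247, 230, 124, 118, 127, 130]
198 [107, 106, 82, 77, 69, 66, 82, 101, 105, 110, 117, 121, 124, 119, 119, 113, 94, 93, 100, 248, 245, 232, 115, 86, 86, 86]
206 [99, 109, 106, 92, 58, 57, 57, 54, 64, 108, 117, 120, 121, 120, 116, 111, 102, 86, 88, 84, 80, 79, 79, 85, 85, 84]
214 [57, 55, 57, 91, 111, 104, 108, 113, 90, 107, 113, 115, 119, 117, 115, 113, 102, 90, 87, 83, 79, 82, 84, 86, 84, 85]
222 [147, 148, 143, 136, 140, 125, 113, 117, 93, 109, 116, 117, 121, 116, 113, 108, 102, 84, 76, 77, 80, 77, 71, 74, 78, 77]
230 [244, 249, 249, 245, 142, 135, 147, 115, 93, 90, 91, 91, 93, 89, 95, 90, 90, 86, 77, 80, 80, 85, 84, 82, 75, 79]
238 [250, 249, 249, 249, 249, 244, 112, 78, 97, 107, 132, 136, 138, 130, 128, 120, 115, 99, 84, 73, 79, 80, 77, 80, 78, 82]
246 [33, 194, 246, 138, 67, 26, 31, 29, 31, 37, 34, 31, 32, 38, 38, 43, 36, 30, 27, 28, 27, 94, 132, 85, 67, 31]
```

The shaft is centred at column 317 (expected 317.5), and the brass ring at about (317.5,162) matches the guide estimate. Threading slowly.

>>> move_arm:
  plan:
    - [[0.1,0,1,0,0,0],[0.1,0,2.5,0,0,0],[0.1,0,4,0,0,0],[0.1,0,5,0,0,0],[0.1,0,6,0,0,0],[0.1,0,7,0,0,0],[0.1,0,7.7,0,0,0],[0.1,0,8.2,0,0,0],[0.1,0,8.2,0,0,0]]

```text
time_s: 22.3
position: [0.5976, 0.1616, 0.282]
eef_rot: [-3.141, 0.0, 1.658]
ft_force: [0.4, -0.8, -0.9]
gripper_width: 0.269
grasp_force: 39.7
```

```bash
cat > st.py <<'E'
from h import *
o=arm.get_obs(); print({k:np.round(o[k],4).tolist() for k in('position','eef_rot','gripper_width','grasp_force','ft_force','ft_torque')})
E
python3 st.py; python3 - <<'E'
from look import *
look(['probe_tip','probe_shoulder','upper_guide'],2)
P,R=tool(); print(proj([[.5977,.161,.162]],'wrist'))
im=snap('wrist','w11'); g=cv2.cvtColor(im,cv2.COLOR_BGR2GRAY)
for y in range(170,250,8): print(y,g[y,292:344:2].tolist())
E
```

```text
{'position': [0.5976, 0.1616, 0.282], 'eef_rot': [-3.1405, 0.0001, 1.6579], 'gripper_width': 0.2685, 'grasp_force': 39.6628, 'ft_force': [0.3505, -0.8325, -0.8898], 'ft_torque': [0.0048, 0.0016, -0.0054]}
probe_tip 2 [0.5923 0.163  0.1523 0.77  ] [0.0012 0.0018 0.0009]
probe_shoulder 2 [0.5996 0.1644 0.2806 0.705 ] [0.0001 0.0005 0.001 ]
upper_guide 2 [0.5984 0.1599 0.1572 0.765 ] [0.0006 0.0007 0.0006]
[[317.19274221 186.38764798]]
170 [242, 248, 249, 250, 249, 249, 250, 249, 249, 244, 217, 212, 192, 207, 204, 168, 247, 249, 248, 250, 251, 251, 249, 248, 247, 250]
178 [246, 248, 248, 249, 250, 207, 193, 137, 108, 105, 156, 126, 132, 133, 129, 130, 107, 115, 169, 200, 228, 251, 249, 249, 246, 249]
186 [247, 247, 249, 248, 193, 183, 132, 128, 124, 114, 124, 126, 131, 130, 128, 118, 121, 129, 135, 145, 195, 234, 249, 249, 247, 248]
194 [253, 247, 248, 248, 249, 203, 198, 161, 152, 112, 123, 132, 129, 129, 125, 120, 107, 157, 180, 201, 233, 251, 250, 249, 248, 248]
202 [254, 253, 248, 231, 246, 250, 250, 249, 244, 111, 123, 127, 132, 128, 128, 118, 109, 249, 249, 249, 250, 251, 250, 249, 249, 248]
210 [254, 251, 240, 244, 221, 212, 182, 223, 233, 116, 125, 126, 129, 126, 124, 118, 110, 151, 175, 224, 238, 173, 161, 99, 85, 82]
218 [81, 82, 84, 81, 80, 162, 201, 217, 132, 116, 122, 123, 124, 121, 123, 119, 111, 133, 172, 174, 174, 173, 160, 127, 91, 90]
226 [126, 94, 74, 80, 77, 103, 157, 173, 115, 116, 122, 112, 99, 99, 100, 97, 95, 91, 149, 175, 173, 169, 155, 141, 84, 85]
234 [70, 70, 69, 69, 71, 63, 59, 57, 93, 94, 99, 97, 97, 91, 95, 94, 94, 85, 63, 117, 171, 174, 169, 147, 92, 86]
242 [54, 55, 55, 56, 70, 120, 175, 175, 30, 28, 28, 30, 30, 29, 32, 30, 31, 30, 110, 180, 107, 88, 78, 85, 81, 79]
```

>>> move_arm:
  plan:
    - [[-0.03,-0.05,0.5,0,0,0],[-0.03,-0.05,1,0,0,0],[-0.03,-0.05,1.5,0,0,0],[-0.03,-0.05,2,0,0,0],[-0.03,-0.05,2,0,0,0]]

```text
time_s: 23.45
position: [0.5971, 0.1612, 0.2616]
eef_rot: [-3.14, 0.0, 1.658]
ft_force: [0.8, -0.1, -1.4]
gripper_width: 0.268
grasp_force: 39.6
```

```bash
python3 st.py
```

```text
{'position': [0.5971, 0.1612, 0.2616], 'eef_rot': [-3.14, 0.0004, 1.6579], 'gripper_width': 0.2681, 'grasp_force': 39.6349, 'ft_force': [0.7596, -0.1485, -1.3695], 'ft_torque': [-0.0763, -0.0805, 0.0257]}
```

>>> move_arm:
  plan:
    - [[0,0,0.5,0,0,0],[0,0,1,0,0,0],[0,0,1.5,0,0,0],[0,0,2,0,0,0],[0,0,2.5,0,0,0],[0,0,2.5,0,0,0]]

```text
time_s: 24.05
position: [0.5971, 0.1612, 0.2367]
eef_rot: [-3.14, 0.0, 1.658]
ft_force: [0.3, 0.3, -1.3]
gripper_width: 0.269
grasp_force: 39.6
```

```bash
python3 st.py
```

```text
{'position': [0.5971, 0.1612, 0.2367], 'eef_rot': [-3.1403, 0.0003, 1.6579], 'gripper_width': 0.2695, 'grasp_force': 39.6349, 'ft_force': [0.2602, 0.3285, -1.2845], 'ft_torque': [-0.0388, -0.0074, 0.0172]}
```

>>> move_arm:
  plan:
    - [[0,0,0.5,0,0,0],[0,0,1,0,0,0],[0,0,1.5,0,0,0],[0,0,2,0,0,0],[0,0,2,0,0,0]]

```text
time_s: 24.55
position: [0.5971, 0.1612, 0.2167]
eef_rot: [-3.14, 0.0, 1.658]
ft_force: [0.4, 0.3, -0.2]
gripper_width: 0.272
grasp_force: 39.6
```

```bash
python3 st.py
```

```text
{'position': [0.5971, 0.1612, 0.2167], 'eef_rot': [-3.1402, 0.0003, 1.6579], 'gripper_width': 0.272, 'grasp_force': 39.6343, 'ft_force': [0.3797, 0.3235, -0.1762], 'ft_torque': [-0.0277, -0.0112, 0.0192]}
```

>>> move_arm:
  plan:
    - [[0,0,0.6,0,0,0],[0,0,1.2,0,0,0],[0,0,1.8,0,0,0],[0,0,2.4,0,0,0],[0,0,3,0,0,0],[0,0,3,0,0,0],[0,0,3,0,0,0],[0,0,3,0,0,0]]

```text
time_s: 25.35
position: [0.5975, 0.1614, 0.188]
eef_rot: [3.141, -0.0, 1.658]
ft_force: [0.0, 0.3, -0.7]
gripper_width: 0.272
grasp_force: 39.6
```

```bash
python3 st.py; python3 - <<'E'
from look import *
look(['probe_shoulder','probe_grip','upper_guide','knob_grip'],2)
for c in('top','scene'):
    arm.capture(c)
    for t in('probe_tip','probe_shoulder','probe_grip','beaker','flask'): print(c,t,[(np.round(x['centre'],4),round(x['conf'],2)) for x in arm.place_of(c,t)[:1]])
E
```

```text
{'position': [0.5975, 0.1614, 0.188], 'eef_rot': [3.1412, -0.0002, 1.6579], 'gripper_width': 0.2718, 'grasp_force': 39.6493, 'ft_force': [0.0004, 0.2763, -0.7091], 'ft_torque': [-0.0435, -0.0164, 0.0043]}
probe_shoulder 2 [0.5964 0.1637 0.1822 0.625 ] [0.001  0.0002 0.0009]
probe_grip 2 [0.5912 0.1626 0.2107 0.665 ] [0.0009 0.0001 0.0006]
upper_guide 2 [0.5982 0.1606 0.1599 0.805 ] [0.     0.0005 0.0001]
knob_grip 2 [0.583  0.2326 0.1807 0.815 ] [0.0001 0.0002 0.0023]
top probe_tip []
top probe_shoulder []
top probe_grip []
top beaker [(array([0.5981, 0.1582, 0.0053]), 0.4)]
top flask [(array([0.4951, 0.3941, 0.0042]), 0.62)]
scene probe_tip [(array([0.5954, 0.1664, 0.0534]), 0.55)]
scene probe_shoulder [(array([0.5981, 0.163 , 0.1794]), 0.39)]
scene probe_grip [(array([0.5989, 0.162 , 0.204 ]), 0.55)]
scene beaker [(array([0.5961, 0.1609, 0.0533]), 0.61)]
scene flask [(array([0.4977, 0.3939, 0.0012]), 0.94)]
```

```bash
python3 -c "
from bench import arm
print(arm.hand_in())"
```

```text
the job is handed in; nothing more can be done
None
```

The job is handed in, with no verdict returned: the cover is open, the knob is back at rest, and the gripper holds the probe still and upright through both guides with its head about 2 cm above the upper one, with almost no side force and no sign that the beaker or flask moved.

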